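Hold a tray side against a sprung tile for screwing

ROBOT

A 7-joint arm with a two-finger parallel gripper is mounted at the origin on the work surface. World frame = base frame: x ahead of the robot, y to its left, z up, the work surface at z = 0. Lengths are in m, angles in rad, forces in N, time in s.
With the tool pointing down it reaches from about 0.425 to 0.825 m from the base axis. Payload 3.6 kg.
Tool frame: the origin (TCP) lies at the very end of the fingers, on their centre line; the grasp point (between the pads) lies 19 mm behind it; z points along the fingers, y is the line along which they close (so a half turn about z gives the same grasp; the last joint's range is limited). The gripper opens to 85 mm and grips with 20 to 120 N. Pads are 22 mm wide; open, the fingers measure 114 mm over their backs; the gripper's body (76 mm by 85 mm) begins 54 mm behind the grasp point. The pads swing forward as they close: fully open they stand 13 mm farther back than shut.
Start: joints at [1.286, 0.615, -0.013, 1.423, 0.008, 1.103, -0.04], TCP at [0.166, -0.628, 0.231] pointing down, gripper open.
Joint ranges: [-3.12, 3.12], [-0.3, 2.06], [-1.34, 1.32], [0.26, 2.42], [-1.36, 4.5], [0.01, 1.98], [-2.84, 2.84]. Speed limits (rad/s): [2.79, 2.79, 3.14, 3.14, 3.14, 3.14, 3.14].

INTERFACE

Orientations are given as a rotation vector (axis times angle).
In Python, from station import status, imaging, ticket, nets gives the robot as it stands.
- The arm moves only by the tool drive_tool, never from a script. Its argument "commands" is a list of rows, each a list of 2 entries, a list of its own where there are three numbers: the shift along the tool's x, y, z in mm, then the turn about the tool's z in rad. A call has 1 to 12 rows; each row is the pose to reach, as a shift and turn from the pose commanded when the call began, along the tool's axes at that moment; what a row does not reach only later rows make up. A row lasts 1/10 s, in which the tool goes at most 50 mm and 8.59 degrees, less where a joint would pass 70% of its speed; a pose out of reach is approached as far as the arm can. A call with a gripper value outside its range is refused whole. "fingers" is the closure, from -1 (fully open) to 1 (shut), set as the call begins (left out, the last holds). The fingers move at their own pace and stop on an object; "force" is the grip in N (left out, the last holds). Time passes only in rows, so rows that repeat a pose let the fingers close. It gives the time, the measured TCP pose, the force, the opening and the grip force at its end, in the units of the state.
- status.read_state(): the state, without advancing time (a new reading comes with each control period).
- imaging.grab_frame(name): name is "scene" or "top" or "wrist"; returns the picture (384x512x3 uint8, red, green, blue); there is no depth.
- imaging.calibration(name): a dict with "vertical_fov" (degrees; the focal length in pixels is half the picture's height over the tangent of half this angle, whatever the lens; pixels are square), "cx", "cy" (the principal point, pixels), "extrinsics" (4x4, takes a point from camera to world coordinates). Camera axes: x right, y up, looking along -z (the intrinsics and any distortion apply to the point x, -y, -z); pixel columns grow to the right and rows downward; lengths in m; the calibration is good to about 2 mm. A picture is of the moment at which its call begins: read the wrist's pose just before it. calibration takes no time and is no camera call; for the wrist camera it gives the pose at the moment of the call.
- ticket.close_job(): hands the job in; it is judged then, once.
Trained networks look in the newest picture that a camera, given by its name, has taken for a name from the list of things; names that differ only in an ending like _2 or _b are one class to them, and where a whole thing is asked for, a point or a joint stands for the part that bears it (a point fixed in the world has none). Each returns a list of dicts, best first, with "score" (0 to 1); they miss things now and then, are a little off and sometimes report something else, mostly with a low value. They report only what shows in the picture. A call takes as long as a camera call. They do not tell look-alikes from the thing itself.
- nets.look_for(camera, thing): "uv" ([column, row] in pixels, amid what is visible of it).
- nets.cut_out(camera, thing): "mask" (384x512 bool, what is visible of it) and "uv" ([column, row] in pixels, amid what is visible of it).
- nets.pinpoint(camera, thing): "uv" ([column, row] in pixels: a listed point, or the origin of a listed thing).
The state is a dict: "time_s": time; "joint_positions": joint angles; "joint_velocities": joint speeds; "tau": joint torques, N m; "tool_pos": TCP position; "eef_rot": TCP orientation; "wrist_force": force on the tool from outside, world axes, zero at the start; "moment": the same for the moment, N m; "gripper_width": opening from 0.0 (shut) to 1.0 (fully open); "finger_force": force on a finger pad.
Only numpy, scipy, OpenCV 4.12 (cv2) and the standard library are available. Lean on these libraries where they do the work, as an engineer would, in place of code of your own. Each camera call takes 0.05 s, during which the arm holds its last target. There are 200 camera calls.

TASK

We are building a tray with a painted tile floor: stand the loose pale wooden side on the base board, flush against the tile's free edge (away from the red sprung bar) with its ends level with the board's, then slide it square so that the tile presses the red bar about half way in, roughly 10 newtons, never to its stop. Keep the side down on the board and finish while still holding it there with a steady push so that I can screw it; do not let go. Leave the bowl, bottle and paint jar alone.

Things in the scene. Friction and masses are not known exactly. Their poses are not given: they have to be found in the camera images.
- tray: Unfinished tray, fixed to the bench. Origin on the bench; x runs along the board to the finished dark side, z up. Plywood board x -165 to +145, y -100 to +100, 15 mm thick (top at z = 15). The dark side across the +x end is 45 mm tall, inner face at x = +123. A green stripe across the board (x -74 to -52) shows where the loose side stands once the bar is half way in.
- tile: White ceramic tile with blue flower, 150 x 150 x 10 mm, about 0.5 kg, loose on the board. Origin: centre of its underside. Its x axis is within 8 degrees of the tray's; its +x edge starts 20 to 45 mm short of the red bar; its free edge is at x = -75 in its own frame. It slides with ordinary friction (some 2 to 6 N).
- rail: The loose tray side: pale wooden bar 200 mm long (own y), 22 thick (x), 45 tall (z), about 0.14 kg, same both ways round, dark dots on top, slick black plastic foot 5 mm high (it slides easily on the waxed board). Origin: centre of its underside. Starts upright on the bench left or right of the tray. Grip across its thickness at mid length; fingertips 20 mm or more above its underside clear the tile.
- spring (a joint): How far the red bar is pressed in towards the dark side, in m: 0 free, 0.016 at its stop. Plain spring of 1.2 N per mm without preload (half way, 8 mm, is about 10 N).
- spring_bar: Red steel bar in front of the dark side, 8 (x) by 160 (y) by 18 mm (z), carried on the spring. Origin: centre of the face that the tile meets, 12 mm above the board; at rest it is at x = +90 mm in the tray's frame, pressed half way at x = +98. Axes as the tray's.
- bowl: White bowl, 116 mm across the rim, 60 mm tall, on the other side of the tray from the loose side. Origin: centre of its underside. To be left alone.
- bottle: Clear plastic bottle, 64 mm across, 190 mm tall, beyond the work on the left. Origin: centre of its underside. To be left alone.
- paint_jar: Paint jar with green lid, 70 mm across, 70 mm tall, beyond the work on the right. Origin: centre of its underside. To be left alone.
Mind the look-alikes: they are no part of the job. What is meant by the rail is not blue, and is the smaller of those in its own colour.

How it is judged:
On the way:
1. the loose side stands on the board, flush against the tile's free edge, before the red bar is loaded (z of rail in the frame of tray between 0.011 and 0.0185 m and angle between rail's own z axis and vertical below 0.08 rad and contact force between rail and tile above 0.3 N and angle between the y axis of rail and the y axis of tile, either way round below 0.06 rad and x of rail in the frame of tile below -0.08 m and value of joint spring below 0.004 m), for 0.1 s.
At the end, for the whole second after the job is handed in: Still held by the fingers, the side stands upright on the board, square within 3 degrees, ends level within 10 mm, pressing the tile; the tile lies flat, square within 3 degrees, within 30 mm of mid-width, untouched by the fingers, and presses the red bar 4.5 to 13 mm in with 6 to 15 N; all at rest (z of rail in the frame of tray between 0.011 and 0.0185 m and angle between rail's own z axis and vertical below 0.08 rad and contact force between tile and spring_bar between 6 and 15 N and value of joint spring between 0.0045 and 0.013 m and contact force between rail and tile above 4 N and contact force between the fingers and rail above 3 N and contact force between the fingers and tile below 0.5 N and angle between the y axis of each of rail, tile and the y axis of tray, either way round below 0.05 rad and angle between tile's own z axis and vertical below 0.05 rad and y of rail in the frame of tray between -0.01 and 0.01 m and y of tile in the frame of tray between -0.03 and 0.03 m and x of rail in the frame of tile below -0.08 m and linear speed of each of rail, tile below 0.01 m/s); the arm keeps its last pose, push and grip.
It fails at once if the red bar is pressed to its stop (over 22 N) (contact force between tile and spring_bar above 22 N or value of joint spring above 0.0158 m).
It fails at once if the tile is tipped up (angle between tile's own z axis and vertical above 0.25 rad).
It fails at once if a bystander is moved over 30 mm (distance of any of bowl, bottle, paint_jar from where it was at the start of the episode above 0.03 m).
It also fails if it takes over 45 s, if anything falls off the work surface, if the arm or the gripper's body presses on something with over 40 N, if the wrist force passes 120 N, or if a joint passes its speed limit or range.

## Working session

There is one attempt and no reset: what is moved stays moved. The work goes in short steps, Python scripts to look and compute and a tool call to move; the robot and the scene stay as the last step left them, time stands still between calls to the robot, and variables do not carry over. Pictures are saved under pics/ and viewed, at most 10 in all, crops included, and the job is handed in when it is done.

Besides the shell and the picture viewer there is one more tool, called after "Emit:" as a command line: name --argument value ..., lists and objects as JSON in quotes. drive_tool: Moves the arm, as the interface text tells. Its arguments: {"type":"object","properties":{"commands":{"type":"array"},"fingers":{"type":"number"},"force":{"type":"number"}},"required":["commands"]}

```bash
mkdir -p pics; ls; python3 - <<'E'
from station import status, imaging, ticket, nets
import cv2,numpy as np
s=status.read_state();print(s)
for n in("scene","top"):
    f=imaging.grab_frame(n);cv2.imwrite(f"pics/{n}0.png",f[:,:,::-1]);c=imaging.calibration(n);print(n,{k:(np.round(v,4).tolist() if k=="extrinsics" else v) for k,v in c.items()})
    for t in("tray","tile","rail","spring_bar"):
        print(t,[(np.round(d["uv"]).tolist(),round(d["score"],2)) for d in nets.pinpoint(n,t)][:4])
E
```

```text
pics
{'time_s': 0.0, 'joint_positions': array([ 1.28649694,  0.61591336, -0.01263508,  1.42494646,  0.00809169,
        1.10340371, -0.04040611]), 'joint_velocities': array([ 1.30093627e-03,  2.16415996e-03, -2.11253552e-03, -1.06652410e-05,
        8.65114568e-04,  9.31035307e-04, -3.18059980e-04]), 'tau': array([ 2.29607367e-04, -4.69223642e+01,  2.59371568e-01, -1.71038175e+01,
        9.94280737e-03,  9.51691938e-03, -7.72944929e-06]), 'tool_pos': array([ 0.16553889, -0.6277522 ,  0.23012615]), 'eef_rot': array([-3.11294013e+00, -4.03608628e-01,  5.61487805e-04]), 'wrist_force': array([ 0.67797374,  0.03869918, -0.4325311 ]), 'moment': array([-0.00507033, -0.03941604, -0.01315162]), 'finger_force': 0.0, 'gripper_width': 0.9987425526704286}
scene {'vertical_fov': 57.278110898450755, 'cx': 254.88642707956564, 'cy': 186.86516118505, 'extrinsics': [[-0.3956, -0.5121, 0.7624, 1.3262], [0.9182, -0.2392, 0.3157, 0.2818], [0.0207, 0.825, 0.5648, 0.6385], [0.0, 0.0, 0.0, 1.0]]}
tray [([264.0, 224.0], 0.57)]
tile [([269.0, 219.0], 0.9), ([371.0, 229.0], 0.37), ([176.0, 183.0], 0.21)]
rail [([244.0, 165.0], 0.89), ([178.0, 146.0], 0.87), ([176.0, 184.0], 0.78)]
spring_bar [([245.0, 240.0], 0.61)]
top {'vertical_fov': 44.38749758706268, 'cx': 257.91289286765027, 'cy': 198.08775411262982, 'extrinsics': [[0.0115, 0.9936, -0.1127, 0.3868], [-0.9996, 0.0086, -0.0268, -0.0831], [-0.0257, 0.1129, 0.9933, 1.2975], [0.0, 0.0, 0.0, 1.0]]}
tray []
tile [([232.0, 166.0], 0.89)]
rail [([352.0, 198.0], 0.79), ([302.0, 264.0], 0.73), ([412.0, 275.0], 0.59)]
spring_bar [([232.0, 128.0], 0.82)]
```

View pics/scene0.png

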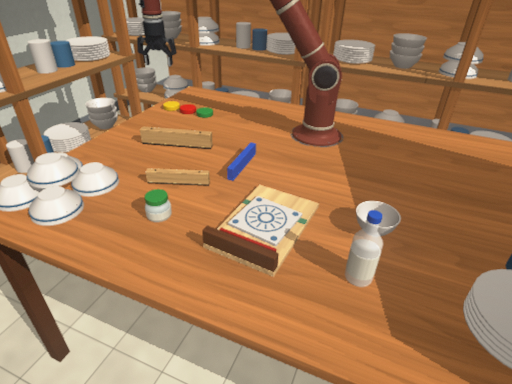

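View pics/top0.png

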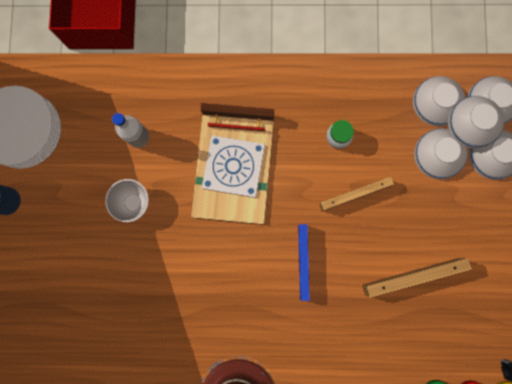

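The top view shows the small pale rail at (357,194), tray board corners near (192,219)/(266,223) with the dark side at row 108, and the tile at (233,166). The look-alikes are at (418,278) (long) and (304,262) (blue).

```bash
cat > h.py <<'E'
import numpy as np,cv2
from station import status, imaging, ticket, nets
from scipy.spatial.transform import Rotation as R
def proj(cam,uv,z,c=None):
    c=c or imaging.calibration(cam);uv=np.atleast_2d(uv).astype(float);f=192/np.tan(np.radians(c["vertical_fov"]/2))
    d=np.c_[(uv[:,0]-c["cx"])/f,-(uv[:,1]-c["cy"])/f,-np.ones(len(uv))]
    E=np.array(c["extrinsics"]);d=d@E[:3,:3].T;o=E[:3,3]
    return (o+d*((z-o[2])/d[:,2])[:,None])[:,:2]
def rect(cam,mask,z,c=None):
    v,u=np.nonzero(mask);p=proj(cam,np.c_[u,v],z,c)
    (cx,cy),(w,h),a=cv2.minAreaRect((p*1000).astype(np.float32))
    return np.round([cx,cy,w,h,a],1)
def tool():
    s=status.read_state();r=R.from_rotvec(s["eef_rot"]);return s,np.array(s["tool_pos"]),r
E
python3 - <<'E'
from h import *
print("tool",tool()[2].as_matrix().round(3).tolist())
c=imaging.calibration("top");imaging.grab_frame("top")
for t,z in(("rail",.045),("tile",.025),("tray",.015),("spring_bar",.036)):
    for d in nets.cut_out("top",t): print(t,np.round(d["uv"]),round(d["score"],2),d["mask"].sum(),rect("top",d["mask"],z,c))
print("board corners",(proj("top",[(192,218.5),(266,223),(203,113),(273,116)],.015,c)*1000).round())
print("stripe",(proj("top",[(199,180),(265,186)],.015,c)*1000).round())
print("rail ends top",(proj("top",[(321,207),(393,182)],.045,c)*1000).round())
E
```

```text
tool [[0.967, 0.255, -0.0], [0.255, -0.967, 0.0], [-0.0, -0.0, -1.0]]
rail [301. 267.] 0.79 705 [ 3.601e+02 -1.698e+02  1.957e+02  2.620e+01  1.000e-01]
rail [414. 278.] 0.78 1547 [ 325.5 -463.8   38.9  282.9   16.4]
rail [356. 196.] 0.74 671 [ 541.7 -309.8   25.3  204.3   21.3]
tile [230. 168.] 0.9 2900 [619.   22.6 150.  150.4  80.5]
tray [237. 142.] 0.91 5419 [629.9  24.2 205.1 326.7  85.8]
spring_bar [235. 126.] 0.5 167 [725.5  13.6 144.   11.9  85.5]
board corners [[474. 132.]
 [464. -71.]
 [771. 109.]
 [764. -88.]]
stripe [[581. 115.]
 [566. -67.]]
rail ends top [[ 506. -218.]
 [ 575. -409.]]
```

Emit:
drive_tool --commands '[[[444,-211,0],-1.66],[[444,-211,0],-1.66],[[444,-211,0],-1.66],[[444,-211,0],-1.66],[[444,-211,0],-1.66],[[444,-211,0],-1.66],[[444,-211,0],-1.66],[[444,-211,0],-1.66],[[444,-211,0],-1.66],[[444,-211,0],-1.66],[[444,-211,0],-1.66],[[444,-211,0],-1.66]]' --fingers -1 --force 60

```text
time_s: 1.95
tool_pos: [0.5422, -0.3099, 0.2311]
eef_rot: [-1.8, -2.574, -0.001]
wrist_force: [-0.7, -0.7, -0.6]
gripper_width: 0.996
finger_force: 0.0
```

```bash
python3 - <<'E'
from h import *
s,p,r=tool();print(s["time_s"],p,r.as_matrix().round(3).tolist())
c=imaging.calibration("wrist");f=imaging.grab_frame("wrist");cv2.imwrite("pics/w1.png",f[:,:,::-1])
for d in nets.cut_out("wrist","rail"): print(np.round(d["uv"]),d["score"],d["mask"].sum(),rect("wrist",d["mask"],.045,c))
print(np.array(c["extrinsics"]).round(3).tolist(),c["cx"],c["cy"],c["vertical_fov"])
E
```

```text
1.95 [ 0.5422075  -0.30993122  0.23111535] [[-0.343, 0.939, 0.0], [0.939, 0.343, 0.001], [0.001, 0.0, -1.0]]
[258. 161.] 0.87 2714 [ 543.6 -312.8   23.   197.6   20.1]
[ 66. 204.] 0.79 9853 [ 330.  -459.4   70.9  272.2   16.1]
[[0.939, -0.325, -0.109, 0.515], [0.343, 0.891, 0.298, -0.233], [0.0, -0.318, 0.948, 0.373], [0.0, 0.0, 0.0, 1.0]] 257.6086844210132 192.91995294896114 70.64041570560498
```

View pics/w1.png

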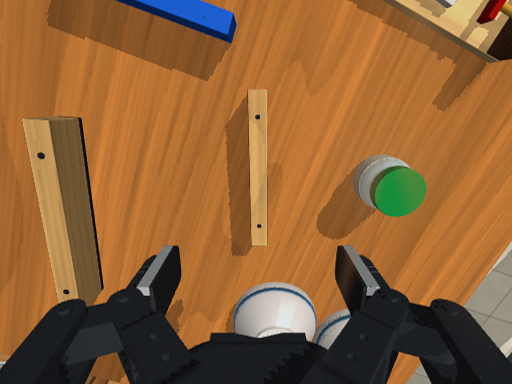

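The rail is centred and aligned between the open fingers (world 543.6, -312.8 mm, yaw 20°), with the long decoy well to the left.

Emit:
drive_tool --commands '[[[-3,0,50],0],[[-3,0,100],0],[[-3,0,150],0],[[-3,0,190],0],[[-3,0,210],0],[[-3,0,210],0],[[-3,0,210],0]]'

```text
time_s: 2.75
tool_pos: [0.542, -0.3155, 0.0219]
eef_rot: [1.808, 2.568, -0.001]
wrist_force: [0.7, -0.7, 0.2]
gripper_width: 1.0
finger_force: 0.0
```

Emit:
drive_tool --commands '[[[0,0,0],0],[[0,0,0],0],[[0,0,0],0],[[0,0,0],0],[[0,0,0],0],[[0,0,0],0],[[0,0,0],0],[[0,0,0],0]]' --fingers 1 --force 100

```text
time_s: 3.55
tool_pos: [0.5431, -0.3143, 0.0224]
eef_rot: [1.803, 2.57, 0.001]
wrist_force: [-0.3, 0.3, 6.7]
gripper_width: 0.235
finger_force: 100.0
```

Emit:
drive_tool --commands '[[[0,0,-20],0],[[0,0,-60],0],[[0,0,-110],0],[[48,11,-150],0.08],[[96,22,-150],0.16],[[144,33,-150],0.24],[[192,44,-150],0.32],[[240,55,-150],0.4],[[288,66,-150],0.48],[[335,77,-150],0.515],[[335,77,-150],0.515],[[335,77,-150],0.515]]'

```text
time_s: 4.75
tool_pos: [0.4999, 0.0297, 0.1711]
eef_rot: [-2.393, -2.034, 0.001]
wrist_force: [-0.1, -1.4, -1.2]
gripper_width: 0.239
finger_force: 99.2
```

```bash
python3 - <<'E'
from h import *
s,p,r=tool();print(s["time_s"],p,r.as_matrix().round(3).tolist(),s["wrist_force"],s["gripper_width"])
c=imaging.calibration("wrist");f=imaging.grab_frame("wrist");cv2.imwrite("pics/w2.png",f[:,:,::-1])
for t,z in(("rail",p[2]+.023),("tile",.025),("tray",.015),("spring_bar",.036)):
    for d in nets.cut_out("wrist",t): print(t,np.round(d["uv"]),round(d["score"],2),d["mask"].sum(),rect("wrist",d["mask"],z,c))
for t,z in(("tray",0),("tile",.015),("spring_bar",.027),("rail",p[2]-.022)):
    for d in nets.pinpoint("wrist",t): print("pin",t,np.round(d["uv"]),round(d["score"],2),(proj("wrist",d["uv"],z,c)*1e3).round())
import pickle;pickle.dump(c,open("c2.pkl","wb"))
E
```

```text
4.75 [0.49989198 0.02969243 0.17107406] [[0.161, 0.987, -0.001], [0.987, -0.161, 0.001], [0.0, -0.001, -1.0]] [-0.10458433 -1.38557802 -1.24674202] 0.23872066689735985
rail [258. 183.] 0.95 13119 [504.7  57.2 143.8  22.6  81. ]
rail [182. 340.] 0.64 319 [ 4.586e+02 -5.800e+00  5.350e+01  2.630e+01  3.000e-01]
tile [365. 162.] 0.6 18457 [618.8  22.2 147.8 150.5  80.7]
tile [466. 152.] 0.3 2876 [729.7  11.7 164.6  21.3  85. ]
tray [451. 145.] 0.68 22039 [638.6   7.3 229.3 338.6  85.3]
spring_bar [469. 150.] 0.82 2763 [721.3  15.1 157.2  20.4  84.8]
pin tile [363. 168.] 0.71 [[619.  21.]]
pin spring_bar [466. 164.] 0.65 [[724.  12.]]
pin rail [259. 232.] 0.89 [[501.  28.]]
```

View pics/w2.png

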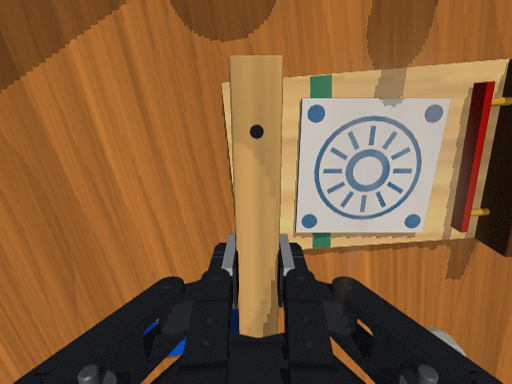

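Wrist view: rail held, far end at rows 55, tile corners about (303,97)(450,98)(421,234)(296,233), board edges (222,83)–(505,60) and (312,249)–(475,237).

```bash
python3 - <<'E'
from h import *
import pickle;c=pickle.load(open("c2.pkl","rb"));f=cv2.imread("pics/w2.png")
P=lambda uv,z:(proj("wrist",uv,z,c)*1e3).round(1)
t=P([(303,97),(450,98),(421,234),(296,233)],.025);print("tile",t.tolist(),t.mean(0),[np.degrees(np.arctan2(*(b-a)[::-1])).round(1) for a,b in zip(t,np.roll(t,-1,0))])
e=P([(222,83),(505,60),(312,249),(475,237)],.015);print("board",e.tolist(),[np.degrees(np.arctan2(*(b-a)[::-1])).round(1) for a,b in((e[0],e[1]),(e[2],e[3]))])
print("rail end",P([(230,55),(284,56)],.171+.023).tolist())
d=np.array([np.cos(np.radians(-4.4)),np.sin(np.radians(-4.4))]);n=np.array([-d[1],d[0]]);print("y offs",(e@n).round(1),"x",(e@d).round(1))
# green stripe pixels
h=cv2.cvtColor(f,cv2.COLOR_BGR2HSV);m=(h[...,0]>65)&(h[...,0]<95)&(h[...,1]>90);m[:,:290]=0;m[:,345:]=0
v,u=np.nonzero(m);p=P(np.c_[u,v],.015)
for lo,hi in((0,150),(200,300)):
    q=p[(v>=lo)&(v<hi)];print("stripe",len(q),(q@d).min(),(q@d).max(),(q@d).mean().round(1),(q@n).min().round(1),(q@n).max().round(1))
E
```

```text
tile [[559.1, 107.7], [704.4, 83.0], [679.9, -66.6], [534.4, -41.6]] [619.45   20.625] [np.float64(-9.6), np.float64(-99.3), np.float64(170.3), np.float64(80.6)]
board [[480.4, 134.4], [762.9, 109.7], [552.2, -72.1], [751.1, -87.6]] [np.float64(-5.0), np.float64(-4.5)]
rail end [[505.6, 129.5], [526.7, 125.7]]
y offs [170.9 167.9 -29.5 -29.7] x [468.7 752.2 556.1 755.6]
stripe 434 558.9683727767914 579.6453118031617 569.1 147.9 169.0
stripe 244 557.4843839097726 577.3333171978745 567.3 -27.3 -7.4
```

Emit:
drive_tool --commands '[[[5,25,40],0],[[5,25,80],0],[[5,25,110],0],[[5,25,125],0],[[5,25,130],0],[[5,25,132],0],[[5,25,134],0],[[5,25,134],0],[[5,25,134],0]]'

```text
time_s: 6.1
tool_pos: [0.5268, 0.0279, 0.0382]
eef_rot: [2.399, 2.026, 0.002]
wrist_force: [0.0, -0.2, -0.8]
gripper_width: 0.235
finger_force: 99.1
```

```bash
python3 - <<'E'
from h import *
s,p,r=tool();print(s["time_s"],p,r.as_matrix().round(3).tolist(),s["wrist_force"],s["gripper_width"])
c=imaging.calibration("wrist");f=imaging.grab_frame("wrist");cv2.imwrite("pics/w3.png",f[:,:,::-1])
E
```

```text
6.1 [0.526835   0.0279264  0.03820663] [[0.167, 0.986, 0.002], [0.986, -0.167, 0.0], [0.0, 0.002, -1.0]] [ 0.03117405 -0.23912362 -0.83186592] 0.23534598654673386
```

View pics/w3.png

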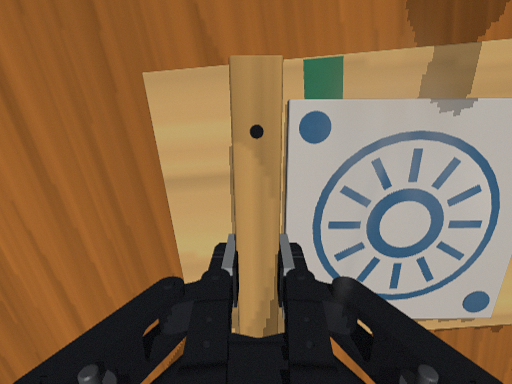

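The rail hovers just over the board, parallel to the tile's edge (tile edge at column ~287, rail's right edge ~283).

Emit:
drive_tool --commands '[[[1,0,1],0],[[2,0,2],0],[[2,0,2],0],[[2,0,2],0]]'

```text
time_s: 6.55
tool_pos: [0.5279, 0.0292, 0.0373]
eef_rot: [2.398, 2.025, 0.003]
wrist_force: [-0.9, -0.9, 10.2]
gripper_width: 0.241
finger_force: 100.8
```

Emit:
drive_tool --commands '[[[0,2,0],0],[[0,4,0],0],[[0,6,0],0],[[0,8,0],0],[[0,9,0],0],[[0,10,0],0],[[0,10,0],0]]'

```text
time_s: 7.25
tool_pos: [0.5362, 0.0288, 0.0373]
eef_rot: [2.399, 2.028, 0.0]
wrist_force: [-3.3, 0.0, 11.2]
gripper_width: 0.234
finger_force: 100.9
```

```bash
python3 - <<'E'
from h import *
s,p,r=tool();print(s["time_s"],p,r.as_matrix().round(3).tolist(),s["wrist_force"],s["gripper_width"])
c=imaging.calibration("wrist");f=imaging.grab_frame("wrist");cv2.imwrite("pics/w4.png",f[:,:,::-1])
E
```

```text
7.25 [0.53616451 0.02880611 0.03732059] [[0.167, 0.986, 0.0], [0.986, -0.167, -0.0], [-0.0, 0.0, -1.0]] [-3.32288171  0.03464392 11.18030154] 0.233972700631056
```

View pics/w4.png

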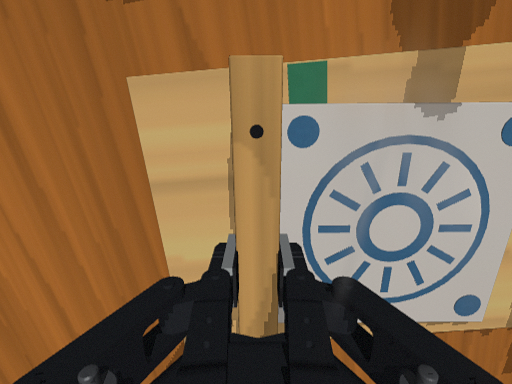

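The rail is flush on the tile's edge (column ~283 all along) with about 3 N of push, and the bar still free.

Emit:
drive_tool --commands '[[[0,2,0],-0.01],[[0,4,0],-0.02],[[0.5,6,0],-0.03],[[0.7,8,0],-0.04],[[1,10,0],-0.05],[[1,12,0],-0.06],[[1.2,14,0],-0.07],[[1.4,16,0],-0.08],[[1.6,18,0],-0.086],[[1.7,20,0],-0.086],[[1.9,22,0],-0.086],[[1.9,22,0],-0.086]]'

```text
time_s: 8.5
tool_pos: [0.5585, 0.0268, 0.0373]
eef_rot: [2.31, 2.128, 0.001]
wrist_force: [-3.6, -0.2, 11.5]
gripper_width: 0.237
finger_force: 100.8
```

```bash
cat > m.py <<'E'
from h import *
s,p,r=tool();print(s["time_s"],p.round(4),np.degrees(np.arctan2(r.as_matrix()[1,1],r.as_matrix()[0,1])).round(2),r.as_matrix()[2].round(4),s["wrist_force"].round(2),s["gripper_width"])
q=p[:2]*1e3-[635,21.3];a=np.radians(-4.7);d=np.array([np.cos(a),np.sin(a)]);n=np.array([-d[1],d[0]]);print("tray xy",(q@d).round(1),(q@n).round(1),"tool axes of d:",(r.as_matrix()[:2,:2].T@d).round(3))
for cam in("top","wrist"):
    c=imaging.calibration(cam);f=imaging.grab_frame(cam)
    for t,z in(("rail",.060),("tile",.025),("spring_bar",.036)):
        for k in nets.cut_out(cam,t)[:3]: print(cam,t,np.round(k["uv"]),round(k["score"],2),rect(cam,k["mask"],z,c))
cv2.imwrite("pics/last.png",f[:,:,::-1])
E
python3 m.py
```

```text
8.5 [0.5585 0.0268 0.0373] -4.69 [-1.e-04  8.e-04 -1.e+00] [-3.59 -0.18 11.46] 0.23650337095288484
tray xy -76.7 -0.8 tool axes of d: [-0.  1.]
top rail [412. 279.] 0.63 [ 326.1 -459.7   37.8  280.5   16. ]
top rail [253. 190.] 0.51 [555.9  26.5 202.6  29.2  84.7]
top tile [243. 145.] 0.77 [647.4  27.2 149.9 143.6  85.5]
top spring_bar [233. 126.] 0.47 [725.5  13.8 155.3  12.2  85. ]
wrist rail [258. 182.] 0.86 [560.7  54.7 143.1  22.3  85.6]
wrist tile [404. 199.] 0.86 [645.9  27.2 149.3 147.   85.7]
wrist spring_bar [499. 305.] 0.79 [706.7 -21.   21.2  91.3  11.9]
```

Emit:
drive_tool --commands '[[[0,1.5,0],0],[[0,3,0],0],[[0,4.5,0],0],[[0,6,0],0],[[0,7,0],0],[[0,8,0],0],[[0,8,0],0]]'

```text
time_s: 9.6
tool_pos: [0.5648, 0.0265, 0.0374]
eef_rot: [-2.309, -2.128, 0.003]
wrist_force: [-6.0, 0.1, 13.3]
gripper_width: 0.235
finger_force: 101.2
```

Emit:
drive_tool --commands '[[[0,1,0],0],[[0,2,0],0],[[0,3,0],0],[[0,3,0],0]]'

```text
time_s: 10.0
tool_pos: [0.5663, 0.0264, 0.0374]
eef_rot: [-2.308, -2.126, 0.007]
wrist_force: [-8.1, 0.6, 15.4]
gripper_width: 0.237
finger_force: 101.5
```

Emit:
drive_tool --commands '[[[0,1,0],0],[[0,2,0],0],[[0,3,0],0],[[0,4,0],0],[[0,5,0],0],[[0,5,0],0],[[0,5,0],0]]'

```text
time_s: 10.7
tool_pos: [0.5688, 0.0265, 0.0374]
eef_rot: [-2.306, -2.124, 0.013]
wrist_force: [-12.1, 1.5, 19.7]
gripper_width: 0.233
finger_force: 102.0
```

```bash
python3 m.py
```

```text
10.7 [0.5688 0.0265 0.0374] -4.7 [-0.0015 -0.0107 -0.9999] [-12.06   1.46  19.66] 0.23333872370333253
tray xy -66.4 -0.3 tool axes of d: [0. 1.]
top rail [415. 275.] 0.71 [ 326.  -458.9   42.4  281.8   17.2]
top rail [251. 186.] 0.7 [565.5  27.9 198.8  27.1  86. ]
top rail [302. 266.] 0.68 [ 361.7 -168.3  191.    24.2    1.5]
top tile [246. 140.] 0.78 [657.2  26.6 155.5 144.5  85.4]
top tile [240. 130.] 0.51 [630.6  21.9 205.6 320.6  86.8]
top spring_bar [340. 136.] 0.65 [ 706.5 -268.3   70.8   75.6   89.7]
top spring_bar [235. 127.] 0.48 [731.7  15.4 158.4  12.2  85.5]
wrist rail [258. 181.] 0.63 [571.5  54.3 143.5  22.5  85.6]
wrist tile [405. 202.] 0.96 [656.3  26.8 148.7 146.3  85.9]
wrist spring_bar [499. 313.] 0.69 [715.  -24.1  23.4  85.   11.8]
```

View pics/last.png

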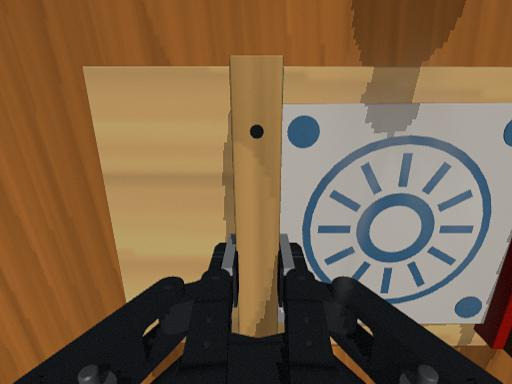

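The tile sits square against the rail, and the bar is partly pressed (top view shows it moved ~6 mm); about 2 mm more is needed.

Emit:
drive_tool --commands '[[[0,1,0],0],[[0,2,0],0],[[0,3,0],0],[[0,4,0],0],[[0,4,0],0],[[0,4,0],0],[[0,4,0],0]]'

```text
time_s: 11.8
tool_pos: [0.5709, 0.0264, 0.0374]
eef_rot: [-2.304, -2.122, 0.018]
wrist_force: [-16.3, 2.1, 23.4]
gripper_width: 0.232
finger_force: 102.4
```

```bash
python3 m.py
```

```text
11.8 [0.5709 0.0264 0.0374] -4.71 [-0.002  -0.0147 -0.9999] [-16.27   2.15  23.37] 0.23155284703864087
tray xy -64.3 -0.1 tool axes of d: [0. 1.]
top rail [414. 278.] 0.91 [ 326.4 -459.6   40.1  283.8   16.2]
top rail [301. 267.] 0.85 [ 360.4 -168.3  193.6   24.3    1.6]
top rail [252. 186.] 0.59 [567.6  27.9 199.6  27.8  85.7]
top tile [246. 138.] 0.96 [660.3  26.3 153.1 144.   84.4]
top spring_bar [237. 127.] 0.5 [732.9  13.8 156.   11.7  84.9]
wrist rail [259. 182.] 0.76 [573.5  54.4 143.7  23.1  85.6]
wrist tile [406. 200.] 0.92 [658.3  26.6 149.  146.4  85.6]
wrist spring_bar [499. 316.] 0.78 [716.7 -24.8  23.3  82.9  11.7]
```

```bash
python3 -c "
from station import ticket;print(ticket.close_job())"
```

```text
the job is handed in; nothing more can be done
None
```

I handed the job in with the side still gripped and pushed: it stands square on the board, ends level within about 1 mm, with the tile flush against it and the red bar an estimated 7–8 mm in (8–10 N, worked out from position and wrist force; no verdict was returned).

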